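# Clamp a fossil block in the eccentric-lock specimen clamp

## Robot

A 6-joint arm with a two-finger parallel gripper is mounted at the origin on a cart in front of the work surface, level with it; the furniture and walls round the work are solid. World frame = base frame: x ahead of the robot, y to its left, z up, the work surface at z = 0. Lengths are in m, angles in rad, forces in N, time in s.
With the tool pointing down it reaches from about 0.35 to 0.775 m from the base axis. Payload 7.3 kg.
Tool frame: the origin (TCP) lies at the very end of the fingers, on their centre line; the grasp point (between the pads) lies 19 mm behind it; z points along the fingers, y is the line along which they close (so a half turn about z gives the same grasp; the last joint's range is limited). The gripper opens to 92 mm and grips with 3 to 60 N. Pads are 19 mm wide; open, the fingers measure 130 mm over their backs; the gripper's body (75 mm by 190 mm) begins 47 mm behind the grasp point.
Start: joints at [-1.296, 0.342, 1.524, -0, 1.275, -0.146], TCP at [0.214, -0.479, 0.227] pointing down, gripper open.
Joint ranges: [-2.53, 2.53], [-0.77, 2.02], [0.04, 2.7], [-1, 4.14], [0.28, 2.66], [-3.11, 3.11]. Speed limits (rad/s): [2.57, 2.57, 3.14, 3.14, 3.14, 3.14].

## Interface

Orientations are given as [roll, pitch, yaw] about the fixed x, y, z axes, in that order (R = Rz(yaw) Ry(pitch) Rx(roll)).
In Python, from cell import robot gives the robot as it stands. The module is installed in compiled form; this text tells all that it offers.
- The arm moves only by the tool arm_command, never from a script. Its argument "moves" is a list of rows, each a list of 3 entries, a list of its own where there are three numbers: the shift along the tool's x, y, z in m, then the turn, a rotation vector about the tool's x, y, z in rad, then the finger opening in m, from 0 to 0.0918. In form: [[[dx, dy, dz], [ax, ay, az], claw], ...]. A call has exactly 5 rows; each row is the pose to reach, as a shift and turn from the pose commanded when the call began, along the tool's axes at that moment; what a row does not reach only later rows make up. A row lasts 1/10 s, in which the tool goes at most 50 mm and 8.59 degrees, less where a joint would pass 70% of its speed; a pose out of reach is approached as far as the arm can. A call with a gripper value outside its range is refused whole. The fingers move at their own pace and stop on an object; "squeeze" is the grip in N (left out, the last holds). Time passes only in rows, so rows that repeat a pose let the fingers close, or fill a call up. It gives the time, the measured TCP pose, the force, the opening and the grip force at its end, in the units of the state.
- robot.observe(): the state, without advancing time (a new reading comes with each control period).
- robot.read_camera(name): name is "side" or "top"; returns the picture (480x640x3 uint8, red, green, blue); there is no depth.
- robot.camera_model(name): a dict with "fx", "fy", "cx", "cy" (pixels), "R" (3x3) and "t" (3): a world point X has camera coordinates R X + t. Camera axes: x right, y down, z forward; pixel columns grow to the right and rows downward; lengths in m; the calibration is good to about 2 mm. A picture is of the moment at which its call begins. camera_model takes no time and is no camera call.
- robot.hand_in(): hands the job in; it is judged then, once.
The state is a dict: "time": time; "qpos": joint angles; "qvel": joint speeds; "joint_efforts": joint torques, N m; "tool_pos": TCP position; "tool_rot": TCP orientation; "contact_force": force on the tool from outside, world axes, zero at the start; "torque": the same for the moment, N m; "opening": finger opening in m; "grip_force": force on a finger pad.
Only numpy, scipy, OpenCV 4.12 (cv2) and the standard library are available. Lean on these libraries where they do the work, as an engineer would, in place of code of your own. Each camera call takes 0.05 s, during which the arm holds its last target. There are 200 camera calls.

## Task

Clamp the fossil block in the specimen clamp, ready for preparation: swing the lever of the eccentric cam all the way round to its low point so that the jaw bar is free, then push the sliding jaw forward from behind until the block sits snug and square between the two jaws, and swing the lever all the way back to lock it there. Only push with the fingertips: do not grip or lift anything, do not touch the fossil block itself, push no harder than the work needs, and leave the bottle, brush and air scribe beside the clamp where they are.

Things in the scene. Friction and masses are not known exactly. Their poses are not given: they have to be found in the camera images.
- clamp_base: Specimen clamp fixed to the table: aluminium plate 305 x 92 x 12 mm (x -165..140, y +-46), an ear under the cam to y 62. Origin on the table, on the jaw bar's centre line; x (forward) from the sliding to the fixed jaw, away from the robot, y left. Fixed jaw at the far end, cork face at x 115, 54 mm high. Behind the sliding jaw nothing tops 37 mm but the cam and lever.
- cam_axis (a point): On the upright axis of the eccentric cam, 47 mm above the table (mid-height of the lever): at x -85, y +37 mm in clamp_base's frame, left of the jaw bar; fixed. The lever has a short tail, 30 mm long, opposite the grip and below its arm (z 30 to 37 mm), which meets a stop pin, 37 mm high and 27 mm from this axis, at each end of the swing.
- cam (a joint): Cam angle, rad. 0: locked, high point presses the bar's side, lever points back to the robot, at 203 deg from clamp_base's x (counter-clockwise). Grows as the lever goes clockwise from above, round by the left, to 3.35: low point, bar free, lever at 11 deg (forward). Stop at each end; lever angle = 203 deg - value. Stays where left. Push at the grip: 5 N, near lock up to 15 N.
- lever_grip (a point): Middle of the black grip on the cam lever, 70 mm from the cam axis, 47 mm above the table. Grip 42 mm long, 16 wide, 16 high (39 to 55 mm above the table); the lever ends 91 mm from the axis. A fingertip hanging 35 to 43 mm above the table can push its flat sides, from the bar side at both ends.
- jaw (a joint): Forward travel of the sliding jaw, m: 0 fully back, 0.095 end of travel, about 0.068 when it holds the block against the fixed jaw. With the cam at its low point it slides with about 2.5 N and stays where left; locked, it is held (some 25 N). Unlocking draws it back some 10 mm; locking presses it forward on the block.
- jaw_back (a point): Middle of the sliding jaw's flat back, 44 mm above the table, at x = -49 mm + joint jaw, y = 0 in the frame of clamp_base, to be pushed along its +x. The jaw is a dark steel block 64 mm wide, 24 mm thick, from 13 to 55 mm above the table; its 36 mm wide bar runs back from it, top 27 mm above the table.
- slab: Fossil block, loose: sawn stone with an ammonite in its top, 72 mm (its x, between the jaws) x 80 x 30 mm, 0.3 to 0.6 kg. It stands on the base plate between the jaws, turned up to 0.1 rad, 4 to 18 mm short of the fixed jaw. Origin: centre of its underside, 12 mm above the table.
- stop_face (a point): Centre of the fixed jaw's cork face, 31 mm above the table; axes as clamp_base. A seated block has its centre 36 mm behind it.
- dropper_bottle_mid (a point): Bystander: amber dropper bottle, 37 mm thick, 109 mm tall, standing left of the clamp beyond the lever's sweep. Point 32 mm up its axis.
- brush_1_mid (a point): Bystander: flat brush, 165 mm long, 12 mm high, lying right of the clamp. Point at its middle.
- air_scribe_2_mid (a point): Bystander: pen-shaped air scribe, 180 mm long, 22 mm thick, lying right of the clamp. Point at its middle.
There are look-alikes about, which are no part of the job. Leave any green or yellow look-alike of the slab alone.

How it is judged:
On the way, in this order (a step that is already met when the one before it is completed fails the run):
1. the cam is at its low point, with the jaw not yet pushed forward (value of joint cam above 2.9 rad and distance of jaw_back from where it was at the start of the episode below 0.022 m), for 0.1 s.
2. with the cam still at its low point, the sliding jaw is pushed forward and the block is snug and square between the jaws (value of joint cam above 2.7 rad and value of joint jaw above 0.0665 m and x of slab in the frame of stop_face above -0.038 m and angle between the x axis of slab and the x axis of clamp_base, either way round below 0.05 rad), for 0.2 s.
At the end, for the whole second after the job is handed in: The cam lever is back in its locked position (within 0.3 rad of its stop), the sliding jaw is closed on the block with no more than 1.5 mm of play (its joint above 0.0665 m), and the block rests flat on the base plate, within 2 mm of the fixed jaw and square to it within 0.05 rad, at rest (value of joint cam below 0.3 rad and value of joint jaw above 0.0665 m and x of slab in the frame of stop_face above -0.038 m and angle between the x axis of slab and the x axis of clamp_base, either way round below 0.05 rad and height (world z) of slab below 0.015 m and angle between slab's own z axis and vertical below 0.06 rad and linear speed of slab below 0.02 m/s); the robot touches nothing.
It fails at once if the cam lever or the sliding jaw is gripped or forced (contact force between the fingers and cam above 36 N or contact force between the fingers and jaw above 60 N).
It fails at once if the robot touches the fossil block (contact force between any of the arm, the fingers and slab above 0.5 N).
It fails at once if the fossil block is lifted or tipped (height (world z) of slab above 0.02 m or angle between slab's own z axis and vertical above 0.2 rad).
It fails at once if the jaw is rammed into the block (over 80 N) (contact force between jaw and slab above 80 N).
It fails at once if the bottle, brush or air scribe is moved by more than 25 mm (distance of any of dropper_bottle_mid, brush_1_mid, air_scribe_2_mid from where it was at the start of the episode above 0.025 m).
It also fails if it takes over 61 s, if anything falls off the work surface, if the arm or the gripper's body presses on something with over 40 N, if the wrist force passes 120 N, or if a joint passes its speed limit or range.

## Working session

There is one attempt and no reset: what is moved stays moved. The work goes in short steps, Python scripts to look and compute and a tool call to move; the robot and the scene stay as the last step left them, time stands still between calls to the robot, and variables do not carry over. Pictures are saved under pics/ and viewed, at most 10 in all, crops included, and the job is handed in when it is done.

Besides the shell and the picture viewer there is one more tool, called after "Emit:" as name(argument=value, ...) on one line, values as JSON. arm_command: Moves the arm, as the interface text tells. Its arguments: {"type":"object","properties":{"moves":{"type":"array"},"squeeze":{"type":"number"}},"required":["moves"]}

```bash
mkdir -p pics; python3 - <<'E'
from cell import robot
import cv2
s=robot.observe()
print({k:s[k] for k in('time','tool_pos','tool_rot','contact_force','opening')})
for n in('top','side'):
    cv2.imwrite(f'pics/{n}0.png',robot.read_camera(n)[:,:,::-1])
    m=robot.camera_model(n);print(n,m)
E
```

```text
{'time': 0.0, 'tool_pos': array([ 0.21436051, -0.4788119 ,  0.22604285]), 'tool_rot': array([-3.14008870e+00, -2.32298554e-04,  4.20758706e-01]), 'contact_force': array([0.18110353, 0.29915414, 0.02529503]), 'opening': 0.09187092575397825}
top {'fx': 451.34587451634627, 'fy': 451.34587451634627, 'cx': 322.6142195390118, 'cy': 239.94495948476114, 'R': array([[-0.02053436, -0.99882849,  0.04381771],
       [-0.98264277,  0.01208082, -0.18511415],
       [ 0.18436793, -0.04685835, -0.98173966]]), 't': array([0.15019965, 0.57732049, 0.80863121])}
side {'fx': 572.523161468951, 'fy': 572.523161468951, 'cx': 306.32643488433996, 'cy': 236.60487912415218, 'R': array([[ 0.99505317, -0.09898508,  0.00843418],
       [-0.05644338, -0.6331753 , -0.77194766],
       [ 0.08175161,  0.76765292, -0.63563014]]), 't': array([-0.58087146,  0.18059875,  0.98332616])}
```

View pics/top0.png

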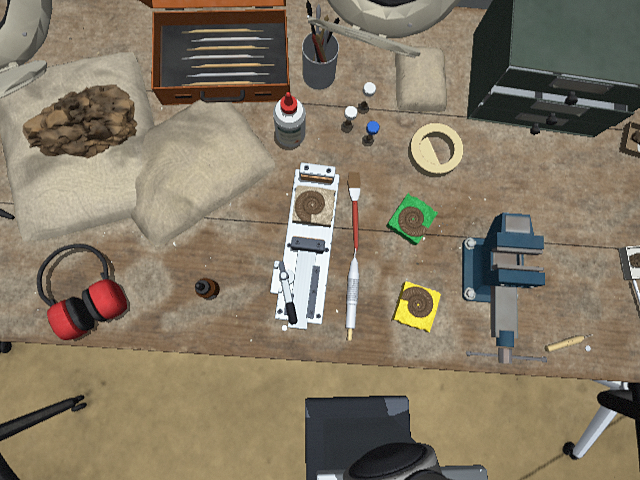

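View pics/side0.png

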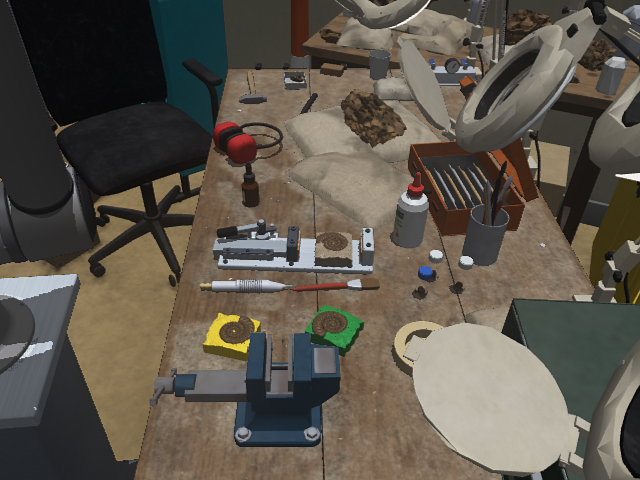

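The top view shows the clamp, with the plate corners near (281,326), (322,328), (339,178) and (300,165). The jaw is at (307,244), the lever grip near (291,308), the block at (312,205) and the bottle at (206,288). I'll enlarge both views.

```bash
python3 - <<'E'
import cv2
a=cv2.imread('pics/top0.png')[155:335,190:370]
b=cv2.imread('pics/side0.png')[170:300,195:390]
cv2.imwrite('pics/c1.png',cv2.resize(a,(600,600)[:2],interpolation=cv2.INTER_CUBIC)[:600])
cv2.imwrite('pics/c2.png',cv2.resize(b,None,fx=4,fy=4,interpolation=cv2.INTER_CUBIC))
E
```

```text
(no output)
```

View pics/c1.png

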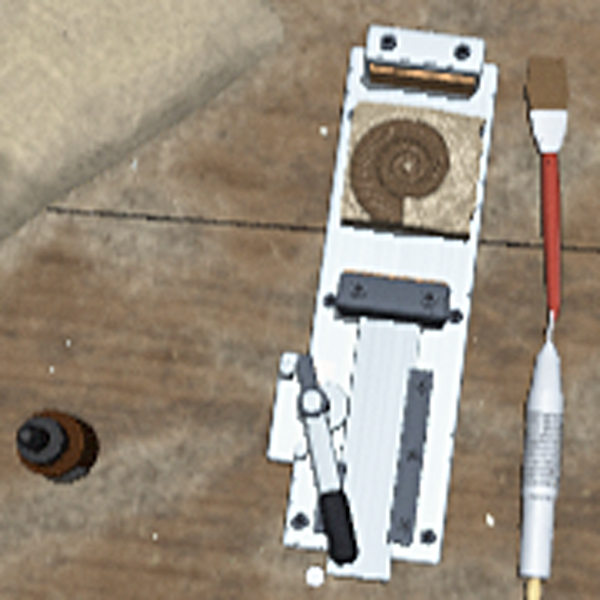

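View pics/c2.png

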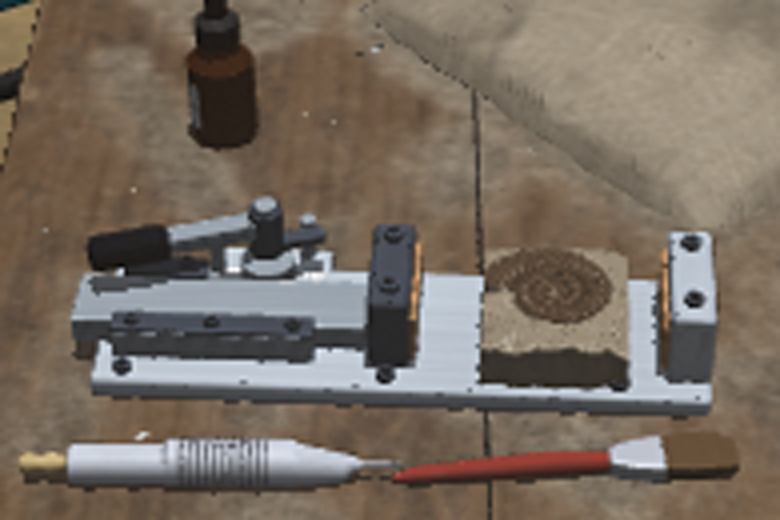

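Crop readings, top view: plate corners at (284,547), (440,563), (497,65) and (352,46) at z=12, grip centre at about (340,528), jaw top back edge from (335,308) to (448,322), and bolt at (313,402). Side view: plate right edge from (93,372) to (712,390). Next step is casting these and fitting the pose.

```bash
cat > h.py <<'E'
import numpy as np
from cell import robot
M={n:robot.camera_model(n) for n in('top','side')}
def cast(n,uv,z):
    m=M[n];d=m['R'].T@np.array([(uv[0]-m['cx'])/m['fx'],(uv[1]-m['cy'])/m['fy'],1]);c=-m['R'].T@m['t']
    return (c+d*(z-c[2])/d[2])
def T(u,v,z):return cast('top',(190+u*.3,155+v*.3),z)[:2]
def S(u,v,z):return cast('side',(195+u/4,170+v/4),z)[:2]
def fit(L,W):
    L=np.array(L);W=np.array(W);a=L-L.mean(0);b=W-W.mean(0)
    th=np.arctan2((a[:,0]*b[:,1]-a[:,1]*b[:,0]).sum(),(a*b).sum())
    R=np.array([[np.cos(th),-np.sin(th)],[np.sin(th),np.cos(th)]]);t=W.mean(0)-R@L.mean(0)
    return R,t,th,W-(L@R.T+t)
E
python3 - <<'E'
from h import *
np.set_printoptions(precision=4,suppress=True)
L=[(-.165,.046),(-.165,-.046),(.140,-.046),(.140,.046)]
W=[T(284,547,.012),T(440,563,.012),T(497,65,.012),T(352,46,.012)]
R,t,th,r=fit(L,W);print('top',t,th);print(r)
W2=[S(93,372,.012),S(712,390,.012)]
print('side',fit(L[1:3],W2))
loc=lambda p:R.T@(p-t)
for nm,p in dict(grip=T(340,526,.055),bolt=T(313,397,.058),jbl=T(335,308,.055),jbr=T(448,322,.055),slabbl=T(341,223,.042),slabbr=T(471,238,.042),slabfl=T(357,103,.042),slabfr=T(486,119,.042),grip_s=S(130,238,.055),fjr_s=S(672,318,.054),bottle=T(60,480,0)).items(): print(nm,p,loc(p))
E
```

```text
top [0.5912 0.1657] -0.1366333857676786
[[-0.0004 -0.0007]
 [ 0.0013  0.0008]
 [-0.0005  0.0011]
 [-0.0004 -0.0011]]
side (array([[ 0.9912,  0.1326],
       [-0.1326,  0.9912]]), array([0.5936, 0.1745]), np.float64(-0.13298778772607348), array([[ 0.0006, -0.0001],
       [-0.0006,  0.0001]]))
grip [0.4437 0.1998] [-0.1507  0.0137]
bolt [0.5148 0.2142] [-0.0822  0.0376]
jbl [0.5654 0.2017] [-0.0305  0.0321]
jbr [0.5565 0.138 ] [-0.0306 -0.0322]
slabbl [0.6175 0.1982] [0.0217 0.0357]
slabbr [0.6078 0.1229] [ 0.0223 -0.0402]
slabfl [0.6899 0.1882] [0.0947 0.0357]
slabfr [0.6795 0.1123] [ 0.0948 -0.0409]
grip_s [0.4457 0.2008] [-0.1489  0.0149]
fjr_s [0.7041 0.1176] [ 0.1185 -0.0323]
bottle [0.4749 0.3641] [-0.1422  0.1807]
```

```bash
cat > plan.py <<'E'
import numpy as np,json,sys
O=np.array([.5912,.1657]);TH=-.1366
CAM=np.array([-.085,.037])
def W(p): c,s=np.cos(TH),np.sin(TH);return np.array([c*p[0]-s*p[1],s*p[0]+c*p[1]])+O
def load(): return np.array(json.load(open('cmd.json')))   # x,y,z,yaw commanded (world)
def emit(pts):
    """pts: world x,y,z,yaw rows (multiple of 5); prints calls, keeps ledger of the commanded pose"""
    p0=load()
    for k in range(0,len(pts),5):
        c,s=np.cos(p0[3]),np.sin(p0[3]);out=[]
        for q in pts[k:k+5]:
            d=np.array(q)-p0
            v=[round(c*d[0]+s*d[1],3),round(s*d[0]-c*d[1],3),round(-d[2],3)];a=round(-d[3],2)
            out.append([v,[0,0,a],0])
        print(json.dumps(out))
        p0=p0+[c*v[0]+s*v[1],s*v[0]-c*v[1],-v[2],-a]
    json.dump(list(p0),open('cmd.json','w'))
def lin(wps,steps):
    """straight pieces from ledger pose through wps with the given row counts"""
    a=load();r=[]
    for w,n in zip(wps,steps):
        w=np.array(w);r+=[a+(w-a)*(i+1)/n for i in range(n)];a=w
    return r
def lever(c,off,r=.07,z=.041,side=-1):
    """tool pose beside the lever at cam value c; side -1 trails for unlocking, +1 for locking"""
    phi=np.radians(203)-c;u=np.array([np.cos(phi),np.sin(phi)]);d=np.array([u[1],-u[0]])
    return np.array([*W(CAM+r*u+side*off*d),z,phi+TH])
def clamp(x,y,z,yaw): return np.array([*W((x,y)),z,yaw])
E
python3 - <<'E'
from plan import *
from h import S,T,fit
for u,v,z in((370,272,.055),(95,372,.012)):
    p=S(u,v,z)-O;print(np.cos(TH)*p[0]+np.sin(TH)*p[1],-np.sin(TH)*p[0]+np.cos(TH)*p[1])
s=robot=__import__('cell').robot.observe()
json.dump([*s['tool_pos'],s['tool_rot'][2]],open('cmd.json','w'))
t=lever(0,.040,z=.15);print(t)
emit(lin([t],[20]))
E
```

```text
-0.028097382158570765 -0.005867483168492566
-0.16208225324391856 -0.03745402734415594
[0.45494027 0.15700286 0.15       3.40641838]
[[[0.024, -0.024, 0.004], [0, 0, -0.15], 0], [[0.048, -0.048, 0.008], [0, 0, -0.3], 0], [[0.072, -0.072, 0.011], [0, 0, -0.45], 0], [[0.096, -0.096, 0.015], [0, 0, -0.6], 0], [[0.12, -0.121, 0.019], [0, 0, -0.75], 0]]
[[[0.034, -0.001, 0.004], [0, 0, -0.15], 0], [[0.067, -0.002, 0.008], [0, 0, -0.29], 0], [[0.101, -0.004, 0.011], [0, 0, -0.44], 0], [[0.135, -0.005, 0.015], [0, 0, -0.59], 0], [[0.169, -0.006, 0.019], [0, 0, -0.74], 0]]
[[[0.026, 0.022, 0.004], [0, 0, -0.15], 0], [[0.052, 0.044, 0.008], [0, 0, -0.3], 0], [[0.078, 0.066, 0.011], [0, 0, -0.45], 0], [[0.104, 0.088, 0.015], [0, 0, -0.6], 0], [[0.13, 0.11, 0.019], [0, 0, -0.75], 0]]
[[[0.004, 0.034, 0.004], [0, 0, -0.15], 0], [[0.008, 0.068, 0.008], [0, 0, -0.3], 0], [[0.012, 0.101, 0.012], [0, 0, -0.45], 0], [[0.017, 0.135, 0.015], [0, 0, -0.6], 0], [[0.021, 0.169, 0.019], [0, 0, -0.75], 0]]
```

Emit:
arm_command(moves=[[[0.024, -0.024, 0.004], [0, 0, -0.15], 0], [[0.048, -0.048, 0.008], [0, 0, -0.3], 0], [[0.072, -0.072, 0.011], [0, 0, -0.45], 0], [[0.096, -0.096, 0.015], [0, 0, -0.6], 0], [[0.12, -0.121, 0.019], [0, 0, -0.75], 0]], squeeze=5)

```text
time: 0.6
tool_pos: [0.2747, -0.3183, 0.2073]
tool_rot: [-3.141, -0.0, 1.177]
contact_force: [0.1, 0.5, 0.3]
opening: 0.0566
grip_force: 0.0
```

Emit:
arm_command(moves=[[[0.034, -0.001, 0.004], [0, 0, -0.15], 0], [[0.067, -0.002, 0.008], [0, 0, -0.29], 0], [[0.101, -0.004, 0.011], [0, 0, -0.44], 0], [[0.135, -0.005, 0.015], [0, 0, -0.59], 0], [[0.169, -0.006, 0.019], [0, 0, -0.74], 0]])

```text
time: 1.1
tool_pos: [0.335, -0.1603, 0.1885]
tool_rot: [-3.141, -0.0, 1.917]
contact_force: [0.5, 0.4, -0.5]
opening: 0.0165
grip_force: 0.0
```

Emit:
arm_command(moves=[[[0.026, 0.022, 0.004], [0, 0, -0.15], 0], [[0.052, 0.044, 0.008], [0, 0, -0.3], 0], [[0.078, 0.066, 0.011], [0, 0, -0.45], 0], [[0.104, 0.088, 0.015], [0, 0, -0.6], 0], [[0.13, 0.11, 0.019], [0, 0, -0.75], 0]])

```text
time: 1.6
tool_pos: [0.3954, -0.0011, 0.1695]
tool_rot: [-3.141, -0.0, 2.667]
contact_force: [0.1, -0.0, -0.2]
opening: 0.0002
grip_force: 0.0
```

Emit:
arm_command(moves=[[[0.004, 0.034, 0.004], [0, 0, -0.15], 0], [[0.008, 0.068, 0.008], [0, 0, -0.3], 0], [[0.012, 0.101, 0.012], [0, 0, -0.45], 0], [[0.017, 0.135, 0.015], [0, 0, -0.6], 0], [[0.021, 0.169, 0.019], [0, 0, -0.75], 0]])

```text
time: 2.1
tool_pos: [0.4548, 0.1585, 0.1503]
tool_rot: [-3.141, -0.001, -2.866]
contact_force: [0.9, -0.1, 0.0]
opening: 0.0004
grip_force: 0.0
```

Emit:
arm_command(moves=[[[0, 0, 0.03], [0, 0, 0], 0], [[0, 0, 0.06], [0, 0, 0], 0], [[0, 0, 0.09], [0, 0, 0], 0], [[0, 0, 0.109], [0, 0, 0], 0], [[0, 0, 0.109], [0, 0, 0], 0]])

```text
time: 2.6
tool_pos: [0.4527, 0.1567, 0.0392]
tool_rot: [3.141, -0.006, -2.872]
contact_force: [0.3, -0.2, 0.2]
opening: 0.0002
grip_force: 0.0
```

```bash
python3 - <<'E'
from cell import robot
import cv2,numpy as np
a=robot.read_camera('top')[225:345,230:350,::-1];b=robot.read_camera('side')[180:300,195:315,::-1]
f=lambda x:cv2.resize(x,(400,400),interpolation=cv2.INTER_CUBIC)
cv2.imwrite('pics/d.png',np.hstack([f(a),f(b)]))
from plan import *
p=load();p[2]-=.109;json.dump(list(p),open('cmd.json','w'))
emit([lever(c,o) for c,o in((0,.034),(0,.030),(0,.027),(.05,.027),(.1,.027))])
E
```

```text
[[[-0.0, 0.006, 0.0], [0, 0, 0.0], 0], [[-0.0, 0.01, 0.0], [0, 0, 0.0], 0], [[-0.0, 0.013, 0.0], [0, 0, 0.0], 0], [[0.001, 0.016, 0.0], [0, 0, 0.05], 0], [[0.002, 0.02, 0.0], [0, 0, 0.1], 0]]
```

View pics/d.png

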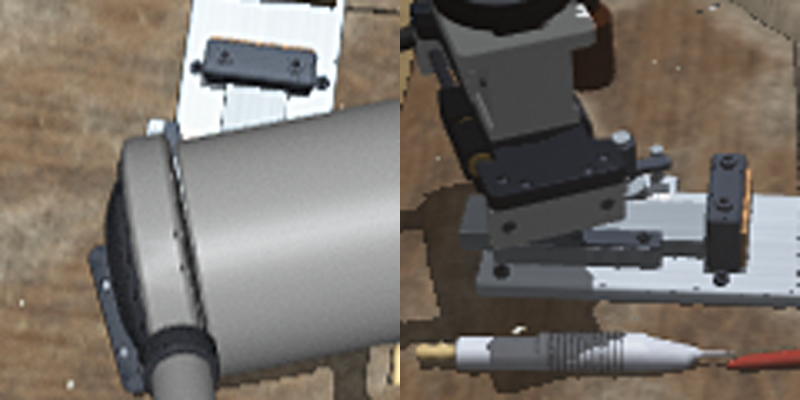

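The body hides the fingers and the lever from both cameras. The side view shows the gripper body over the bar at (555,190) and clear of the plate, and no contact force reads. I'll start pushing gently.

Emit:
arm_command(moves=[[[0, 0.006, 0.0], [0, 0, 0.0], 0], [[0, 0.01, 0.0], [0, 0, 0.0], 0], [[0, 0.013, 0.0], [0, 0, 0.0], 0], [[0.001, 0.016, 0.0], [0, 0, 0.05], 0], [[0.002, 0.02, 0.0], [0, 0, 0.1], 0]])

```text
time: 3.2
tool_pos: [0.4477, 0.1762, 0.0422]
tool_rot: [-3.142, 0.001, -2.974]
contact_force: [0.4, -0.5, -0.0]
opening: 0.0004
grip_force: 0.0
```

```bash
python3 - <<'E'
from plan import *
emit([lever(c,.027) for c in np.arange(.2,.61,.1)])
E
```

```text
[[[0.002, 0.007, 0.0], [0, 0, 0.1], 0], [[0.004, 0.014, 0.0], [0, 0, 0.2], 0], [[0.005, 0.022, 0.0], [0, 0, 0.3], 0], [[0.005, 0.029, 0.0], [0, 0, 0.4], 0], [[0.004, 0.037, 0.0], [0, 0, 0.5], 0]]
```

Emit:
arm_command(moves=[[[0.001, 0.003, 0.0], [0, 0, 0.05], 0], [[0.002, 0.007, 0.0], [0, 0, 0.1], 0], [[0.003, 0.011, 0.0], [0, 0, 0.15], 0], [[0.004, 0.014, 0.0], [0, 0, 0.2], 0], [[0.005, 0.018, 0.0], [0, 0, 0.25], 0]])

```text
time: 3.7
tool_pos: [0.4398, 0.1925, 0.0422]
tool_rot: [-3.141, 0.001, 3.059]
contact_force: [0.9, -4.5, 1.4]
opening: 0.0005
grip_force: 1.7
```

```bash
python3 - <<'E'
from plan import *
json.dump(list(lever(.35,.027)),open('cmd.json','w'))
emit([lever(c,.027) for c in .35+.1*np.arange(1,16)])
E
```

```text
[[[0.002, 0.007, -0.0], [0, 0, 0.1], 0], [[0.004, 0.014, -0.0], [0, 0, 0.2], 0], [[0.005, 0.022, -0.0], [0, 0, 0.3], 0], [[0.005, 0.029, -0.0], [0, 0, 0.4], 0], [[0.004, 0.037, -0.0], [0, 0, 0.5], 0]]
[[[0.003, 0.007, -0.0], [0, 0, 0.1], 0], [[0.004, 0.014, -0.0], [0, 0, 0.2], 0], [[0.005, 0.022, -0.0], [0, 0, 0.3], 0], [[0.005, 0.029, -0.0], [0, 0, 0.4], 0], [[0.005, 0.037, -0.0], [0, 0, 0.5], 0]]
[[[0.002, 0.007, -0.0], [0, 0, 0.1], 0], [[0.003, 0.014, -0.0], [0, 0, 0.2], 0], [[0.004, 0.022, -0.0], [0, 0, 0.3], 0], [[0.004, 0.029, -0.0], [0, 0, 0.4], 0], [[0.004, 0.037, -0.0], [0, 0, 0.5], 0]]
```

Emit:
arm_command(moves=[[[0.002, 0.007, 0], [0, 0, 0.1], 0], [[0.004, 0.014, 0], [0, 0, 0.2], 0], [[0.005, 0.022, 0], [0, 0, 0.3], 0], [[0.005, 0.029, 0], [0, 0, 0.4], 0], [[0.004, 0.037, 0], [0, 0, 0.5], 0]])

```text
time: 4.2
tool_pos: [0.4374, 0.2298, 0.042]
tool_rot: [-3.14, -0.001, 2.557]
contact_force: [-3.3, -2.4, 4.2]
opening: 0.0006
grip_force: 2.4
```

Emit:
arm_command(moves=[[[0.003, 0.007, 0], [0, 0, 0.1], 0], [[0.004, 0.014, 0], [0, 0, 0.2], 0], [[0.005, 0.022, 0], [0, 0, 0.3], 0], [[0.005, 0.029, 0], [0, 0, 0.4], 0], [[0.005, 0.037, 0], [0, 0, 0.5], 0]])

```text
time: 4.7
tool_pos: [0.4531, 0.264, 0.042]
tool_rot: [-3.139, -0.001, 2.057]
contact_force: [-3.9, -1.5, 3.4]
opening: 0.0002
grip_force: 2.4
```

Emit:
arm_command(moves=[[[0.002, 0.007, 0], [0, 0, 0.1], 0], [[0.003, 0.014, 0], [0, 0, 0.2], 0], [[0.004, 0.022, 0], [0, 0, 0.3], 0], [[0.004, 0.029, 0], [0, 0, 0.4], 0], [[0.004, 0.037, 0], [0, 0, 0.5], 0]])

```text
time: 5.2
tool_pos: [0.4843, 0.2855, 0.0422]
tool_rot: [-3.14, -0.0, 1.557]
contact_force: [-3.7, 0.6, 1.8]
opening: 0.0005
grip_force: 2.2
```

```bash
python3 - <<'E'
from plan import *
emit([lever(c,.027) for c in list(1.85+.1*np.arange(1,11))+[2.9,2.95,3.0,3.05,3.1]])
E
```

```text
[[[0.002, 0.007, -0.0], [0, 0, 0.1], 0], [[0.004, 0.014, -0.0], [0, 0, 0.2], 0], [[0.005, 0.022, -0.0], [0, 0, 0.3], 0], [[0.005, 0.029, -0.0], [0, 0, 0.4], 0], [[0.004, 0.037, -0.0], [0, 0, 0.5], 0]]
[[[0.002, 0.007, -0.0], [0, 0, 0.1], 0], [[0.004, 0.014, -0.0], [0, 0, 0.2], 0], [[0.005, 0.022, -0.0], [0, 0, 0.3], 0], [[0.005, 0.029, -0.0], [0, 0, 0.4], 0], [[0.004, 0.037, -0.0], [0, 0, 0.5], 0]]
[[[0.001, 0.003, -0.0], [0, 0, 0.05], 0], [[0.002, 0.007, -0.0], [0, 0, 0.1], 0], [[0.003, 0.01, -0.0], [0, 0, 0.15], 0], [[0.004, 0.014, -0.0], [0, 0, 0.2], 0], [[0.005, 0.018, -0.0], [0, 0, 0.25], 0]]
```

Emit:
arm_command(moves=[[[0.002, 0.007, 0], [0, 0, 0.1], 0], [[0.004, 0.014, 0], [0, 0, 0.2], 0], [[0.005, 0.022, 0], [0, 0, 0.3], 0], [[0.005, 0.029, 0], [0, 0, 0.4], 0], [[0.004, 0.037, 0], [0, 0, 0.5], 0]])

```text
time: 5.7
tool_pos: [0.522, 0.2896, 0.0424]
tool_rot: [-3.141, -0.001, 1.057]
contact_force: [-2.2, 4.6, 1.9]
opening: 0.0003
grip_force: 2.0
```

Emit:
arm_command(moves=[[[0.002, 0.007, 0], [0, 0, 0.1], 0], [[0.004, 0.014, 0], [0, 0, 0.2], 0], [[0.005, 0.022, 0], [0, 0, 0.3], 0], [[0.005, 0.029, 0], [0, 0, 0.4], 0], [[0.004, 0.037, 0], [0, 0, 0.5], 0]])

```text
time: 6.2
tool_pos: [0.5567, 0.275, 0.0425]
tool_rot: [-3.141, -0.002, 0.557]
contact_force: [-0.7, 4.4, 1.3]
opening: 0.0003
grip_force: 1.9
```

Emit:
arm_command(moves=[[[0.001, 0.003, 0], [0, 0, 0.05], 0], [[0.002, 0.007, 0], [0, 0, 0.1], 0], [[0.003, 0.01, 0], [0, 0, 0.15], 0], [[0.004, 0.014, 0], [0, 0, 0.2], 0], [[0.005, 0.018, 0], [0, 0, 0.25], 0]])

```text
time: 6.7
tool_pos: [0.5702, 0.2621, 0.0424]
tool_rot: [-3.14, -0.0, 0.309]
contact_force: [-3.1, 2.8, 2.0]
opening: 0.0007
grip_force: 2.1
```

```bash
python3 - <<'E'
from cell import robot
import cv2,numpy as np
a=robot.read_camera('top')[155:335,230:380,::-1];b=robot.read_camera('side')[170:320,195:395,::-1]
f=lambda x,k:cv2.resize(x,None,fx=k,fy=k,interpolation=cv2.INTER_CUBIC)
cv2.imwrite('pics/e.png',np.hstack([f(a,2.5),f(b,3)[:450,:425]]))
E
```

```text
(no output)
```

View pics/e.png

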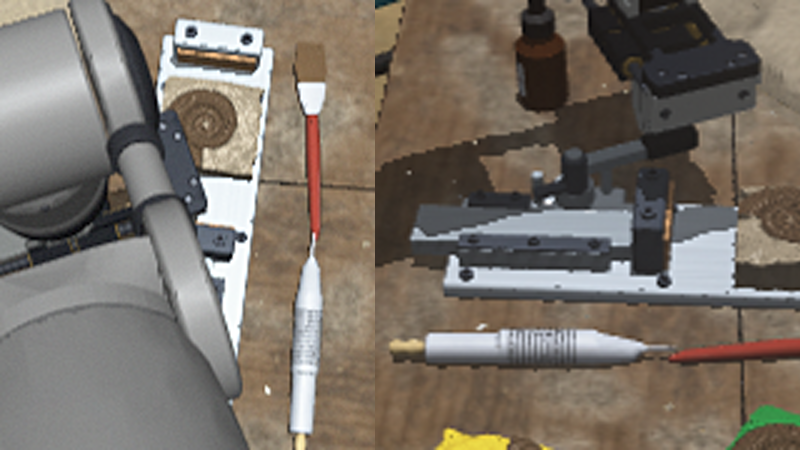

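The side view shows the lever swung forward, with the cam bolt at (573,155) and the grip from (645,150) to (697,135). The jaw is drawn back and the bottle stands untouched. I'll work out the lever angle.

```bash
python3 - <<'E'
from plan import *
from h import cast
c,s=np.cos(TH),np.sin(TH)
for u,v in((573,160),(600,160),(645,150),(692,137)):
    p=cast('side',(195+(u-375)/3,170+v/3),.05)[:2]-O;l=np.array([c*p[0]+s*p[1],-s*p[0]+c*p[1]]);d=l-CAM
    print(l,np.degrees(np.arctan2(d[1],d[0])))
emit([lever(c,.027) for c in (3.13,3.16,3.19,3.22,3.25)])
E
```

```text
[-0.08523551  0.04424875] 91.86089136432572
[-0.06698505  0.04512891] 24.286381139333763
[-0.03728115  0.05762333] 23.373232539539295
[-0.00589615  0.07377176] 24.931556844169844
[[[0.0, 0.002, -0.0], [0, 0, 0.03], 0], [[0.001, 0.004, -0.0], [0, 0, 0.06], 0], [[0.002, 0.006, -0.0], [0, 0, 0.09], 0], [[0.002, 0.008, -0.0], [0, 0, 0.12], 0], [[0.003, 0.01, -0.0], [0, 0, 0.15], 0]]
```

Emit:
arm_command(moves=[[[0, 0.002, 0], [0, 0, 0.03], 0], [[0.001, 0.004, 0], [0, 0, 0.06], 0], [[0.002, 0.006, 0], [0, 0, 0.09], 0], [[0.002, 0.008, 0], [0, 0, 0.12], 0], [[0.003, 0.01, 0], [0, 0, 0.15], 0]])

```text
time: 7.3
tool_pos: [0.5766, 0.2524, 0.0421]
tool_rot: [-3.142, -0.0, 0.159]
contact_force: [-3.1, 2.9, 5.9]
opening: 0.0005
grip_force: 3.4
```

```bash
python3 - <<'E'
from plan import *
emit([lever(c,.027) for c in (3.27,3.29,3.31,3.33,3.35)])
E
```

```text
[[[0.0, 0.002, -0.0], [0, 0, 0.02], 0], [[0.001, 0.003, -0.0], [0, 0, 0.04], 0], [[0.001, 0.005, -0.0], [0, 0, 0.06], 0], [[0.002, 0.006, -0.0], [0, 0, 0.08], 0], [[0.002, 0.008, -0.0], [0, 0, 0.1], 0]]
```

Emit:
arm_command(moves=[[[0, 0.002, 0], [0, 0, 0.02], 0], [[0.001, 0.003, 0], [0, 0, 0.04], 0], [[0.001, 0.005, 0], [0, 0, 0.06], 0], [[0.002, 0.006, 0], [0, 0, 0.08], 0], [[0.002, 0.008, 0], [0, 0, 0.1], 0]])

```text
time: 7.8
tool_pos: [0.58, 0.2449, 0.0422]
tool_rot: [-3.141, -0.001, 0.059]
contact_force: [-1.1, 3.3, 5.8]
opening: 0.0003
grip_force: 3.3
```

Emit:
arm_command(moves=[[[0, 0.001, 0], [0, 0, 0.01], 0], [[0, 0.002, 0], [0, 0, 0.02], 0], [[0, 0.003, 0], [0, 0, 0.03], 0], [[0, 0.004, 0], [0, 0, 0.04], 0], [[0, 0.004, 0], [0, 0, 0.04], 0]])

```text
time: 8.3
tool_pos: [0.5808, 0.243, 0.0424]
tool_rot: [-3.138, -0.003, 0.019]
contact_force: [0.1, 12.7, 3.2]
opening: 0.0006
grip_force: 5.4
```

```bash
python3 - <<'E'
from plan import *
p=load();s,c=np.sin(p[3]),np.cos(p[3]);p+=[s*.004,-c*.004,0,-.04]
json.dump(list(p),open('cmd.json','w'))
b=lever(3.35,.037);b2=b.copy();b2[2]=.09
emit(lin([b,b2,clamp(-.058,-.004,.09,TH),clamp(-.058,-.004,.038,TH),clamp(-.058,-.004,.038,TH)],[2,2,3,2,1]))
E
```

```text
[[[-0.0, -0.007, -0.0], [0, 0, -0.02], 0], [[-0.001, -0.014, -0.0], [0, 0, -0.04], 0], [[-0.001, -0.014, -0.024], [0, 0, -0.04], 0], [[-0.001, -0.014, -0.049], [0, 0, -0.04], 0], [[-0.017, 0.014, -0.049], [0, 0, 0.02], 0]]
[[[-0.015, 0.028, -0.0], [0, 0, 0.07], 0], [[-0.03, 0.057, -0.0], [0, 0, 0.13], 0], [[-0.03, 0.057, 0.026], [0, 0, 0.13], 0], [[-0.03, 0.057, 0.052], [0, 0, 0.13], 0], [[-0.03, 0.057, 0.052], [0, 0, 0.13], 0]]
```

Emit:
arm_command(moves=[[[0, -0.007, 0], [0, 0, -0.02], 0], [[-0.001, -0.014, 0], [0, 0, -0.04], 0], [[-0.001, -0.014, -0.024], [0, 0, -0.04], 0], [[-0.001, -0.014, -0.049], [0, 0, -0.04], 0], [[-0.017, 0.014, -0.049], [0, 0, 0.02], 0]])

```text
time: 8.8
tool_pos: [0.5663, 0.2287, 0.0937]
tool_rot: [-3.14, -0.008, 0.003]
contact_force: [1.1, -0.4, 0.4]
opening: 0.0
grip_force: 0.0
```

Emit:
arm_command(moves=[[[-0.015, 0.028, 0], [0, 0, 0.07], 0], [[-0.03, 0.057, 0], [0, 0, 0.13], 0], [[-0.03, 0.057, 0.026], [0, 0, 0.13], 0], [[-0.03, 0.057, 0.052], [0, 0, 0.13], 0], [[-0.03, 0.057, 0.052], [0, 0, 0.13], 0]])

```text
time: 9.3
tool_pos: [0.5306, 0.1683, 0.0355]
tool_rot: [3.139, 0.007, -0.13]
contact_force: [0.4, 0.1, 0.7]
opening: 0.0003
grip_force: 0.0
```

```bash
python3 - <<'E'
from plan import *
emit(lin([clamp(-.038,0,.038,TH),clamp(-.010,0,.038,TH)],[5,5]))
E
```

```text
[[[0.004, -0.001, -0.0], [0, 0, 0.0], 0], [[0.008, -0.002, -0.0], [0, 0, 0.0], 0], [[0.012, -0.003, -0.0], [0, 0, 0.0], 0], [[0.016, -0.003, -0.0], [0, 0, 0.0], 0], [[0.02, -0.004, -0.0], [0, 0, 0.0], 0]]
[[[0.005, -0.0, -0.0], [0, 0, 0.0], 0], [[0.011, -0.0, -0.0], [0, 0, 0.0], 0], [[0.016, -0.0, -0.0], [0, 0, 0.0], 0], [[0.022, -0.0, -0.0], [0, 0, 0.0], 0], [[0.028, -0.0, -0.0], [0, 0, 0.0], 0]]
```

Emit:
arm_command(moves=[[[0.004, -0.001, 0], [0, 0, 0], 0], [[0.008, -0.002, 0], [0, 0, 0], 0], [[0.012, -0.003, 0], [0, 0, 0], 0], [[0.016, -0.003, 0], [0, 0, 0], 0], [[0.02, -0.004, 0], [0, 0, 0], 0]])

```text
time: 9.8
tool_pos: [0.5541, 0.1707, 0.0392]
tool_rot: [3.141, -0.0, -0.129]
contact_force: [-3.2, -2.0, 1.2]
opening: 0.0003
grip_force: 1.4
```

Emit:
arm_command(moves=[[[0.005, 0, 0], [0, 0, 0], 0], [[0.011, 0, 0], [0, 0, 0], 0], [[0.016, 0, 0], [0, 0, 0], 0], [[0.022, 0, 0], [0, 0, 0], 0], [[0.028, 0, 0], [0, 0, 0], 0]])

```text
time: 10.3
tool_pos: [0.582, 0.1672, 0.0388]
tool_rot: [-3.142, -0.0, -0.129]
contact_force: [-2.9, 0.2, 1.7]
opening: 0.0003
grip_force: 1.5
```

Emit:
arm_command(moves=[[[0.003, 0, 0], [0, 0, 0], 0], [[0.006, 0, 0], [0, 0, 0], 0], [[0.009, 0, 0], [0, 0, 0], 0], [[0.012, 0, 0], [0, 0, 0], 0], [[0.015, 0, 0], [0, 0, 0], 0]])

```text
time: 10.8
tool_pos: [0.5953, 0.1653, 0.0386]
tool_rot: [3.141, 0.003, -0.129]
contact_force: [-6.5, -0.4, 4.5]
opening: 0.0005
grip_force: 3.5
```

Emit:
arm_command(moves=[[[0.001, 0, 0], [0, 0, 0], 0], [[0.001, 0, 0], [0, 0, 0], 0], [[0.002, 0, 0], [0, 0, 0], 0], [[0.002, 0, 0], [0, 0, 0], 0], [[0.003, 0, 0], [0, 0, 0], 0]])

```text
time: 11.3
tool_pos: [0.5982, 0.1649, 0.0386]
tool_rot: [3.141, 0.003, -0.129]
contact_force: [-7.5, 0.2, 3.8]
opening: 0.0006
grip_force: 3.4
```

Emit:
arm_command(moves=[[[0.001, 0, 0], [0, 0, 0], 0], [[0.001, 0, 0], [0, 0, 0], 0], [[0.002, 0, 0], [0, 0, 0], 0], [[0.002, 0, 0], [0, 0, 0], 0], [[0.003, 0, 0], [0, 0, 0], 0]])

```text
time: 11.8
tool_pos: [0.599, 0.1648, 0.0385]
tool_rot: [3.14, 0.007, -0.129]
contact_force: [-17.1, 0.0, 12.1]
opening: 0.0006
grip_force: 8.4
```

Emit:
arm_command(moves=[[[0.001, 0, 0], [0, 0, 0], 0], [[0.001, 0, 0], [0, 0, 0], 0], [[0.002, 0, 0], [0, 0, 0], 0], [[0.002, 0, 0], [0, 0, 0], 0], [[0.002, 0, 0], [0, 0, 0], 0]])

```text
time: 12.3
tool_pos: [0.5989, 0.1648, 0.0386]
tool_rot: [3.14, 0.011, -0.129]
contact_force: [-20.8, 0.1, 14.7]
opening: 0.0007
grip_force: 10.7
```

```bash
python3 - <<'E'
from cell import robot
import cv2,numpy as np
a=robot.read_camera('top')[155:335,230:380,::-1];b=robot.read_camera('side')[170:320,195:395,::-1]
f=lambda x,k:cv2.resize(x,None,fx=k,fy=k,interpolation=cv2.INTER_CUBIC)
cv2.imwrite('pics/g.png',np.hstack([f(a,2.5),f(b,3)[:450,100:525]]))
E
```

```text
(no output)
```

View pics/g.png

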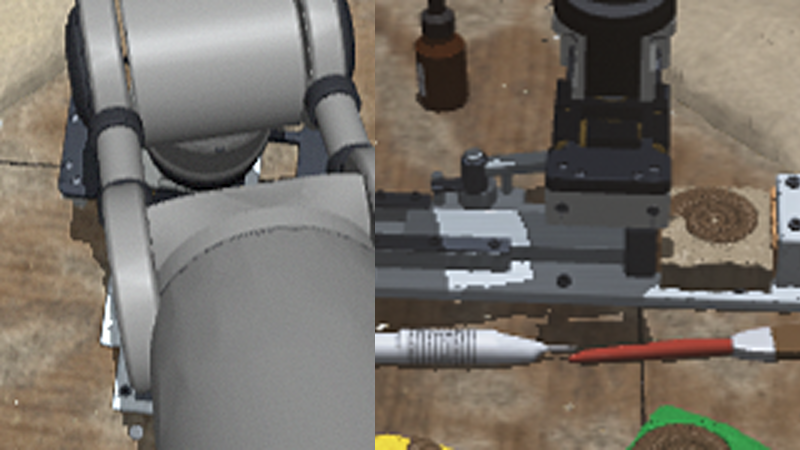

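The side view shows the block against the fixed jaw's cork at (775,210) and the sliding jaw against its near face at (650,250). The block is snug and square. I'll back off, move to the bar side of the lever and swing it back.

```bash
python3 - <<'E'
from plan import *
json.dump(list(clamp(.013,0,.038,TH)),open('cmd.json','w'))
emit(lin([clamp(-.010,0,.041,TH),lever(3.35,.036,side=1)],[5,5]))
emit([lever(3.35-.04*i,o,side=1) for i,o in((0,.032),(0,.028),(1,.027),(2,.027),(3,.027))])
emit([lever(c,.027,side=1) for c in 3.23-.1*np.arange(1,11)])
E
```

```text
[[[-0.005, 0.0, -0.001], [0, 0, -0.0], 0], [[-0.009, 0.0, -0.001], [0, 0, -0.0], 0], [[-0.014, -0.0, -0.002], [0, 0, -0.0], 0], [[-0.018, -0.0, -0.002], [0, 0, -0.0], 0], [[-0.023, -0.0, -0.003], [0, 0, -0.0], 0]]
[[[0.0, -0.003, -0.0], [0, 0, -0.04], 0], [[0.0, -0.006, -0.0], [0, 0, -0.08], 0], [[0.0, -0.009, -0.0], [0, 0, -0.12], 0], [[0.0, -0.012, -0.0], [0, 0, -0.15], 0], [[0.001, -0.015, -0.0], [0, 0, -0.19], 0]]
[[[-0.0, -0.004, -0.0], [0, 0, -0.0], 0], [[-0.0, -0.008, -0.0], [0, 0, -0.0], 0], [[0.001, -0.012, -0.0], [0, 0, -0.04], 0], [[0.002, -0.015, -0.0], [0, 0, -0.08], 0], [[0.002, -0.018, -0.0], [0, 0, -0.12], 0]]
[[[0.003, -0.007, -0.0], [0, 0, -0.1], 0], [[0.004, -0.014, -0.0], [0, 0, -0.2], 0], [[0.005, -0.022, -0.0], [0, 0, -0.3], 0], [[0.005, -0.029, -0.0], [0, 0, -0.4], 0], [[0.005, -0.037, -0.0], [0, 0, -0.5], 0]]
[[[0.002, -0.007, -0.0], [0, 0, -0.1], 0], [[0.003, -0.014, -0.0], [0, 0, -0.2], 0], [[0.004, -0.022, -0.0], [0, 0, -0.3], 0], [[0.004, -0.029, -0.0], [0, 0, -0.4], 0], [[0.004, -0.037, -0.0], [0, 0, -0.5], 0]]
```

Emit:
arm_command(moves=[[[-0.005, 0, -0.001], [0, 0, 0], 0], [[-0.009, 0, -0.001], [0, 0, 0], 0], [[-0.014, 0, -0.002], [0, 0, 0], 0], [[-0.018, 0, -0.002], [0, 0, 0], 0], [[-0.023, 0, -0.003], [0, 0, 0], 0]])

```text
time: 12.9
tool_pos: [0.5814, 0.1672, 0.0416]
tool_rot: [-3.142, -0.001, -0.129]
contact_force: [-0.1, 0.4, 0.2]
opening: 0.0007
grip_force: 0.0
```

Emit:
arm_command(moves=[[[0, -0.003, 0], [0, 0, -0.04], 0], [[0, -0.006, 0], [0, 0, -0.08], 0], [[0, -0.009, 0], [0, 0, -0.12], 0], [[0, -0.012, 0], [0, 0, -0.15], 0], [[0.001, -0.015, 0], [0, 0, -0.19], 0]])

```text
time: 13.4
tool_pos: [0.5843, 0.1821, 0.0417]
tool_rot: [3.142, -0.0, 0.062]
contact_force: [0.8, -0.2, -0.9]
opening: 0.0006
grip_force: 0.0
```

Emit:
arm_command(moves=[[[0, -0.004, 0], [0, 0, 0], 0], [[0, -0.008, 0], [0, 0, 0], 0], [[0.001, -0.012, 0], [0, 0, -0.04], 0], [[0.002, -0.015, 0], [0, 0, -0.08], 0], [[0.002, -0.018, 0], [0, 0, -0.12], 0]])

```text
time: 13.9
tool_pos: [0.5856, 0.1997, 0.0417]
tool_rot: [3.14, -0.001, 0.182]
contact_force: [3.9, -3.1, -0.6]
opening: 0.0006
grip_force: 1.8
```

Contact on the lever reads about 5 N, so I'll continue the swing.

Emit:
arm_command(moves=[[[0.003, -0.007, 0], [0, 0, -0.1], 0], [[0.004, -0.014, 0], [0, 0, -0.2], 0], [[0.005, -0.022, 0], [0, 0, -0.3], 0], [[0.005, -0.029, 0], [0, 0, -0.4], 0], [[0.005, -0.037, 0], [0, 0, -0.5], 0]])

```text
time: 14.4
tool_pos: [0.5844, 0.2371, 0.0421]
tool_rot: [3.14, -0.001, 0.684]
contact_force: [1.0, -3.5, 1.0]
opening: 0.0004
grip_force: 1.6
```

Emit:
arm_command(moves=[[[0.002, -0.007, 0], [0, 0, -0.1], 0], [[0.003, -0.014, 0], [0, 0, -0.2], 0], [[0.004, -0.022, 0], [0, 0, -0.3], 0], [[0.004, -0.029, 0], [0, 0, -0.4], 0], [[0.004, -0.037, 0], [0, 0, -0.5], 0]])

```text
time: 14.9
tool_pos: [0.5648, 0.2689, 0.0425]
tool_rot: [3.138, -0.002, 1.184]
contact_force: [3.1, -1.5, 1.2]
opening: 0.0004
grip_force: 1.8
```

```bash
python3 - <<'E'
from plan import *
emit([lever(c,.027,side=1) for c in list(2.23-.1*np.arange(1,16))+list(.73-.06*np.arange(1,6))])
E
```

```text
[[[0.002, -0.007, -0.0], [0, 0, -0.1], 0], [[0.004, -0.014, -0.0], [0, 0, -0.2], 0], [[0.004, -0.022, -0.0], [0, 0, -0.3], 0], [[0.004, -0.029, -0.0], [0, 0, -0.4], 0], [[0.004, -0.037, -0.0], [0, 0, -0.5], 0]]
[[[0.002, -0.007, -0.0], [0, 0, -0.1], 0], [[0.004, -0.014, -0.0], [0, 0, -0.2], 0], [[0.005, -0.022, -0.0], [0, 0, -0.3], 0], [[0.005, -0.029, -0.0], [0, 0, -0.4], 0], [[0.004, -0.037, -0.0], [0, 0, -0.5], 0]]
[[[0.002, -0.007, -0.0], [0, 0, -0.1], 0], [[0.004, -0.014, -0.0], [0, 0, -0.2], 0], [[0.005, -0.022, -0.0], [0, 0, -0.3], 0], [[0.005, -0.029, -0.0], [0, 0, -0.4], 0], [[0.004, -0.037, -0.0], [0, 0, -0.5], 0]]
[[[0.001, -0.004, -0.0], [0, 0, -0.06], 0], [[0.003, -0.008, -0.0], [0, 0, -0.12], 0], [[0.004, -0.013, -0.0], [0, 0, -0.18], 0], [[0.004, -0.017, -0.0], [0, 0, -0.24], 0], [[0.005, -0.022, -0.0], [0, 0, -0.3], 0]]
```

Emit:
arm_command(moves=[[[0.002, -0.007, -0.001], [0, 0, -0.1], 0], [[0.004, -0.014, -0.002], [0, 0, -0.2], 0], [[0.004, -0.022, -0.003], [0, 0, -0.3], 0], [[0.004, -0.029, -0.003], [0, 0, -0.4], 0], [[0.004, -0.037, -0.003], [0, 0, -0.5], 0]])

```text
time: 15.4
tool_pos: [0.532, 0.2869, 0.0455]
tool_rot: [3.137, -0.0, 1.684]
contact_force: [3.6, -1.7, 0.9]
opening: 0.0004
grip_force: 1.7
```

Emit:
arm_command(moves=[[[0.002, -0.007, 0], [0, 0, -0.1], 0], [[0.004, -0.014, 0], [0, 0, -0.2], 0], [[0.005, -0.022, 0], [0, 0, -0.3], 0], [[0.005, -0.029, 0], [0, 0, -0.4], 0], [[0.004, -0.037, 0], [0, 0, -0.5], 0]])

```text
time: 15.9
tool_pos: [0.4948, 0.2871, 0.0455]
tool_rot: [3.137, 0.001, 2.184]
contact_force: [3.3, 1.2, 0.8]
opening: 0.0005
grip_force: 1.7
```

Emit:
arm_command(moves=[[[0.002, -0.007, 0], [0, 0, -0.1], 0], [[0.004, -0.014, 0], [0, 0, -0.2], 0], [[0.005, -0.022, 0], [0, 0, -0.3], 0], [[0.005, -0.029, 0], [0, 0, -0.4], 0], [[0.004, -0.037, 0], [0, 0, -0.5], 0]])

```text
time: 16.4
tool_pos: [0.4621, 0.2694, 0.0456]
tool_rot: [3.138, 0.003, 2.684]
contact_force: [3.1, 2.1, 1.9]
opening: 0.0005
grip_force: 1.8
```

Emit:
arm_command(moves=[[[0.001, -0.004, 0], [0, 0, -0.06], 0], [[0.003, -0.008, 0], [0, 0, -0.12], 0], [[0.004, -0.013, 0], [0, 0, -0.18], 0], [[0.004, -0.017, 0], [0, 0, -0.24], 0], [[0.005, -0.022, 0], [0, 0, -0.3], 0]])

```text
time: 16.9
tool_pos: [0.4486, 0.2531, 0.0458]
tool_rot: [3.136, 0.005, 2.982]
contact_force: [4.6, 10.1, 1.5]
opening: 0.0009
grip_force: 4.0
```

```bash
python3 - <<'E'
from plan import *
emit([lever(c,.027,side=1) for c in list(.43-.04*np.arange(1,11))])
E
```

```text
[[[0.001, -0.002, -0.0], [0, 0, -0.04], 0], [[0.002, -0.005, -0.0], [0, 0, -0.08], 0], [[0.002, -0.008, -0.0], [0, 0, -0.12], 0], [[0.003, -0.011, -0.0], [0, 0, -0.16], 0], [[0.004, -0.014, -0.0], [0, 0, -0.2], 0]]
[[[0.001, -0.003, -0.0], [0, 0, -0.04], 0], [[0.002, -0.006, -0.0], [0, 0, -0.08], 0], [[0.002, -0.009, -0.0], [0, 0, -0.12], 0], [[0.003, -0.012, -0.0], [0, 0, -0.16], 0], [[0.004, -0.015, -0.0], [0, 0, -0.2], 0]]
```

Emit:
arm_command(moves=[[[0.001, -0.002, 0], [0, 0, -0.04], 0], [[0.002, -0.005, 0], [0, 0, -0.08], 0], [[0.002, -0.008, 0], [0, 0, -0.12], 0], [[0.003, -0.011, 0], [0, 0, -0.16], 0], [[0.004, -0.014, 0], [0, 0, -0.2], 0]])

```text
time: 17.4
tool_pos: [0.4426, 0.2408, 0.0461]
tool_rot: [3.136, 0.007, -3.103]
contact_force: [3.2, 14.1, 1.8]
opening: 0.0003
grip_force: 5.6
```

Emit:
arm_command(moves=[[[0, -0.002, 0], [0, 0, -0.02], 0], [[0.001, -0.003, 0], [0, 0, -0.04], 0], [[0.001, -0.005, 0], [0, 0, -0.06], 0], [[0.002, -0.006, 0], [0, 0, -0.08], 0], [[0.002, -0.008, 0], [0, 0, -0.1], 0]])

```text
time: 17.9
tool_pos: [0.4405, 0.2329, 0.0461]
tool_rot: [3.137, 0.006, -3.003]
contact_force: [1.6, 14.1, 3.3]
opening: 0.0006
grip_force: 6.3
```

Emit:
arm_command(moves=[[[0, -0.002, 0], [0, 0, -0.02], 0], [[0.001, -0.003, 0], [0, 0, -0.04], 0], [[0.001, -0.005, 0], [0, 0, -0.06], 0], [[0.002, -0.006, 0], [0, 0, -0.08], 0], [[0.002, -0.008, 0], [0, 0, -0.1], 0]])

```text
time: 18.4
tool_pos: [0.4392, 0.2244, 0.046]
tool_rot: [3.138, 0.006, -2.903]
contact_force: [-1.8, 13.3, 4.3]
opening: 0.0002
grip_force: 6.4
```

Still moving at about 13 N, so I'll continue slowly.

Emit:
arm_command(moves=[[[0, -0.001, 0], [0, 0, -0.01], 0], [[0, -0.002, 0], [0, 0, -0.02], 0], [[0, -0.003, 0], [0, 0, -0.03], 0], [[0.001, -0.004, 0], [0, 0, -0.04], 0], [[0.001, -0.005, 0], [0, 0, -0.05], 0]])

```text
time: 18.9
tool_pos: [0.4391, 0.219, 0.0459]
tool_rot: [3.139, 0.005, -2.853]
contact_force: [-0.8, 11.6, 5.6]
opening: 0.0008
grip_force: 6.2
```

Emit:
arm_command(moves=[[[0, -0.001, 0], [0, 0, 0], 0], [[0, -0.001, 0], [0, 0, 0], 0], [[0, -0.002, 0], [0, 0, 0], 0], [[0, -0.002, 0], [0, 0, 0], 0], [[0, -0.003, 0], [0, 0, 0], 0]])

```text
time: 19.4
tool_pos: [0.4395, 0.2169, 0.046]
tool_rot: [3.137, 0.005, -2.854]
contact_force: [-4.6, 19.3, 6.6]
opening: 0.0004
grip_force: 9.7
```

Emit:
arm_command(moves=[[[0, 0.005, 0], [0, 0, 0], 0], [[0, 0.012, 0], [0, 0, 0], 0], [[0, 0.012, -0.04], [0, 0, 0], 0], [[0, 0.012, -0.08], [0, 0, 0], 0], [[0, 0.012, -0.12], [0, 0, 0], 0]])

```text
time: 19.9
tool_pos: [0.4347, 0.225, 0.1657]
tool_rot: [-3.141, -0.002, -2.853]
contact_force: [0.9, 0.7, -0.8]
opening: 0.0006
grip_force: 0.0
```

Emit:
arm_command(moves=[[[0, -0.05, -0.01], [0, 0, 0], 0], [[0, -0.1, -0.02], [0, 0, 0], 0], [[0, -0.15, -0.02], [0, 0, 0], 0], [[0, -0.2, -0.02], [0, 0, 0], 0], [[0, -0.25, -0.02], [0, 0, 0], 0]])

```text
time: 20.4
tool_pos: [0.5062, -0.0145, 0.1847]
tool_rot: [-3.141, -0.0, -2.853]
contact_force: [1.1, 0.4, -0.2]
opening: 0.0007
grip_force: 0.0
```

Emit:
arm_command(moves=[[[0, -0.05, 0], [0, 0, 0], 0], [[0, -0.1, 0], [0, 0, 0], 0], [[0, -0.1, 0], [0, 0, 0], 0], [[0, -0.1, 0], [0, 0, 0], 0], [[0, -0.1, 0], [0, 0, 0], 0]])

```text
time: 20.9
tool_pos: [0.5342, -0.1075, 0.1844]
tool_rot: [3.141, -0.001, -2.852]
contact_force: [0.0, 0.5, 0.3]
opening: 0.0006
grip_force: 0.0
```

```bash
python3 - <<'E'
from cell import robot
import cv2,numpy as np
a=robot.read_camera('top')[155:335,190:350,::-1];b=robot.read_camera('side')[170:320,195:395,::-1]
f=lambda x,k:cv2.resize(x,None,fx=k,fy=k,interpolation=cv2.INTER_CUBIC)
A=f(a,2.5);B=f(b,2);B=cv2.copyMakeBorder(B,0,A.shape[0]-B.shape[0],0,0,0)
cv2.imwrite('pics/i.png',np.hstack([A,B]))
E
```

```text
(no output)
```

View pics/i.png

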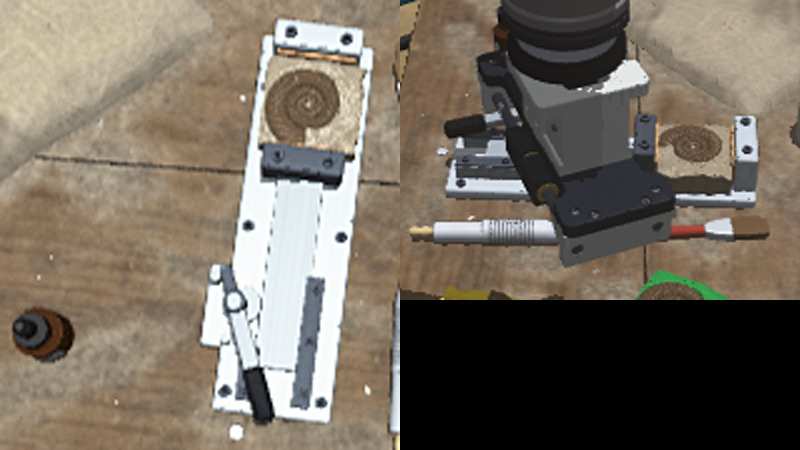

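The top view shows the lever back at its locked pose (bolt (235,300), grip (260,395), as at the start). The block is square against both jaws, at (315,103), the bottle is unmoved at (42,333), and the arm is clear.

```bash
python3 -c "
from cell import robot
print(robot.hand_in())"
```

```text
the job is handed in; nothing more can be done
None
```

The job is handed in: in the last pictures the block sits snug and square between the jaws, the lever is back at its locked position and the bottle is unmoved, but the hand-in returned no verdict.

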